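Fit the sanding bobbin and bring the workpiece up to it

ROBOT

A 7-joint arm with a two-finger parallel gripper is mounted at the origin on a cart in front of the work surface, level with it; the furniture and walls round the work are solid. World frame = base frame: x ahead of the robot, y to its left, z up, the work surface at z = 0. Lengths are in m, angles in rad, forces in N, time in s.
With the tool pointing down it reaches from about 0.4 to 0.85 m from the base axis. Payload 10.4 kg.
Tool frame: the origin (TCP) lies on the centre line of the jaws, within the pads' length; the fingertips stand ctrl.tip_reach ahead of it and the grasp point (between the pads) lies 8 mm behind it (ctrl.tip_reach is the distance from the TCP to the fingertips, in m); z points along the fingers, x is the direction in which the jaws open and shut, and the axes are right-handed (so a half turn about z gives the same grasp; the last joint's range is limited). The gripper opens to 85 mm and grips with 20 to 120 N. Pads are 22 mm wide; open, the fingers measure 114 mm over their backs; the gripper's body (76 mm by 85 mm) begins 54 mm behind the grasp point. The pads swing forward as they close: fully open they stand 13 mm farther back than shut.
Start: joints at [-1.204, 0.332, -0.065, 1.46, 0.022, 1.35, -0.088], TCP at [0.237, 0.578, 0.242] pointing down, gripper open.
Joint ranges: [-2.6, 2.6], [-0.5, 2.12], [-1.47, 1.34], [0.16, 2.42], [-1.27, 4.41], [0.06, 2.06], [-2.6, 2.6]. Speed limits (rad/s): [2.22, 2.22, 2.79, 2.79, 3.14, 3.14, 3.14].

INTERFACE

Orientations are given as a unit quaternion [w, x, y, z].
In Python, from workcell import ctrl gives the robot as it stands. The module is installed in compiled form; this text tells all that it offers. Calls block until the motion is done:
- ctrl.reach(position, orientation): joint-space move of the TCP to a pose.
- ctrl.movel(position, rotation=None, max_speed=0.15, threshold=None): straight line of the TCP; rotation=None keeps the orientation; max_speed is the mean speed in m/s. With threshold (N) it stops when the force on the tool has changed by that much, and returns True; else False.
- ctrl.goto_joints(angles): joint-space move.
- ctrl.command_gripper(opening, grip_force=None): finger opening in m; grip_force is the grip in N (None keeps the last); returns when the fingers have stopped.
- ctrl.dwell(seconds).
- ctrl.solve_ik(position, orientation): joint angles nearest the present ones, or None.
- ctrl.sense(): the state.
- ctrl.grab_frame(name): name is "scene" or "top" or "wrist"; returns a dict with "img" (420x560x3 uint8, red, green, blue), "fx", "fy", "cx", "cy" (pixels), "origin" and "orientation" of the camera in the world. Camera axes: x right, y down, z forward; pixel columns grow to the right and rows downward; lengths in m; the calibration is good to about 2 mm. A picture is of the moment at which its call begins. There is no depth.
A pose or a line that the arm cannot do raises ctrl.Unreachable and nothing moves.
- ctrl.sign_off(): hands the job in, once; it reports no verdict.
Trained networks look in a picture, given as the dict that the camera call returned (one of the last four; its "shot" number tells which), for a name from the list of things; names that differ only in an ending like _2 or _b are one class to them, and where a whole thing is asked for, a point or a joint stands for the part that bears it (a point fixed in the world has none). Each returns a list of dicts, best first, with "score" (0 to 1); they miss things now and then, are a little off and sometimes report something else, mostly with a low value. They report only what shows in the picture. A call takes as long as a camera call. They do not tell look-alikes from the thing itself.
- ctrl.cut_out(query, picture): "mask" (420x560 bool, what is visible of it) and "rect" ([left, top, right, bottom] in pixels, round what is visible of it).
The state is a dict: "time": time; "q": joint angles; "dq": joint speeds; "joint_torque": joint torques, N m; "tcp_pos": TCP position; "tcp_rot": TCP orientation; "contact_force": force on the tool from outside, world axes, zero at the start; "ft_torque": the same for the moment, N m; "finger_gap": finger opening in m.
Only numpy, scipy, OpenCV 4.12 (cv2) and the standard library are available. Lean on these libraries where they do the work, as an engineer would, in place of code of your own. Each camera call takes 0.05 s, during which the arm holds its last target.

TASK

Set up the bobbin sander: slip the thick sanding bobbin down over the sander's upright spindle until it sits flat on the table, and let go of it. Then draw the rectangular wood offcut (not the tapered wedge) out of its sloping pocket in the rack, turn it level with its broad faces flat, and finish while still holding it in the air beside the bobbin: the end that was in the pocket squarely facing the bobbin, a couple of centimetres short of it, within the bobbin's height and touching nothing but the gripper. Leave the wedge, the thin bobbin and the other loose things where they are.

Things in the scene. Friction and masses are not known exactly. Their poses are not given: they have to be found in the camera images.
- bobbin: the thick sanding bobbin: an upright dark grey tube, 56 mm outer diameter, 75 mm tall, with a 16 mm through bore, about 0.15 kg, standing loose on the worktop; origin at the centre of its underside, z along its axis (up)
- thin_bobbin: a thinner bobbin, 36 mm outer diameter, 75 mm tall, standing on the worktop, to be left alone; origin at the centre of its underside
- sander: the bobbin sander, a fixed low grey housing 130 x 166 mm (x, y) with a flat table 45 mm above the worktop and one upright steel spindle, 80 mm behind the housing's front edge and midway between its sides; origin under the spindle at worktop height, z up. A dust stub sticks out 20 mm on its -y side
- spindle_foot (a point): the point where the spindle's axis meets the sander's table (45 mm above the worktop). The spindle is 12 mm in diameter, stands 58 mm above the table (tip 103 mm above the worktop) and tapers to 5 mm over its top 12 mm. A seated bobbin reaches 120 mm above the worktop
- spindle_mid (a point): a point on the spindle's axis 40 mm above the table (85 mm above the worktop), about half-way up a seated bobbin
- rack: the rack, fixed: two pockets side by side, 96 mm apart centre to centre, that slope down at 45 degrees along its +x (away from the robot at yaw 0), so that the pieces in them lean with their free ends up and towards the robot. A narrower empty gap (33 mm) lies between them. Each pocket is closed all round, 51 mm wide, 30 mm high and 64 mm deep, with 6 mm walls, open only at its upper end; a piece must be drawn out along the slope. Origin under the pockets at worktop height
- workpiece: the rectangular wood offcut, 45 x 120 x 25 mm (x, y, z), about 55 g, with its lower 64 mm in one of the rack's pockets (either one) and the upper 56 mm free; origin at the centre of one broad face (its underside), z points through the piece to the other broad face, x across it, y along it towards the end in the pocket; at the start y slopes 45 degrees downward, away from the robot, and z 45 degrees upward
- workpiece_end (a point): centre of the offcut's end that is in the pocket at the start, 60 mm along y from the piece's centre
- wedge: the tapered wood wedge, 30 x 120 x 26 mm, in the rack's other pocket, to be left alone; origin at the centre of its underside, y along it
- tape_measure: a tape measure, 64 x 89 x 33 mm, lying on the worktop, to be left alone; origin at the centre of its underside
- marker: a marker pen, 128 mm long, 18 mm thick, lying on the worktop, to be left alone; origin at the centre of its underside
Not all that is in view belongs to the job. Leave any green or orange look-alike of the bobbin alone.

How it is judged:
On the way, in this order (a step that is already met when the one before it is completed fails the run):
1. the thick bobbin sits on the sander's table over the spindle, released (horizontal distance between bobbin and spindle_foot below 0.006 m and height (world z) of bobbin below 0.049 m and angle between bobbin's own z axis and vertical below 0.06 rad and contact force between the fingers and bobbin below 0.1 N), for 0.2 s.
2. the offcut is drawn out of its pocket in the gripper (distance of workpiece_end from where it was at the start of the episode above 0.06 m and contact force between the fingers and workpiece above 0.5 N), for 0.2 s.
At the end, for the whole second after the job is handed in: Thick bobbin seated (axis within 6 mm, underside within 4 mm of the table) and released. Offcut held still, level within 11 deg; its pocket end 3 to 50 mm from the bobbin, centre line within 20 mm of the spindle, end centre 61 to 109 mm above the worktop; touching neither sander, bobbin nor rack (all of step 1 and contact force between the fingers and workpiece above 0.5 N and angle between workpiece's own y axis and vertical between 1.37 and 1.77 rad and (angle between workpiece's own z axis and vertical below 0.2 rad or angle between workpiece's own z axis and vertical above 2.94 rad) and height (world z) of workpiece_end between 0.061 and 0.109 m and y of spindle_mid in the frame of workpiece between 0.091 and 0.14 m and x of spindle_mid in the frame of workpiece between -0.02 and 0.02 m and contact force between workpiece and sander below 0.1 N and contact force between workpiece and bobbin below 0.1 N and contact force between workpiece and rack below 0.1 N and linear speed of workpiece below 0.03 m/s); the arm keeps its last pose, push and grip.
It fails at once if the wedge is moved more than 30 mm (distance of wedge from where it was at the start of the episode above 0.03 m).
It fails at once if the thin bobbin is moved more than 30 mm (distance of thin_bobbin from where it was at the start of the episode above 0.03 m).
It fails at once if another loose thing on the worktop is moved more than 30 mm (distance of any of tape_measure, marker from where it was at the start of the episode above 0.03 m).
It also fails if it takes over 51 s, if anything falls off the work surface, if the arm or the gripper's body presses on something with over 40 N, if the wrist force passes 120 N, or if a joint passes its speed limit or range.

## Working session

There is one attempt and no reset: what is moved stays moved. The work goes in short steps, each a Python script; the robot and the scene stay as the last script left them, time stands still between calls to the robot, and variables do not carry over. Pictures are saved under pics/ and viewed, and the job is handed in when it is done.

```bash
ls; mkdir -p pics
python3 - <<'E'
from workcell import ctrl
import cv2,numpy as np
print(ctrl.tip_reach, ctrl.sense())
for n in ["scene","top","wrist"]:
    f=ctrl.grab_frame(n); cv2.imwrite(f"pics/a_{n}.png",f["img"][:,:,::-1]); print(n,f["fx"],f["cx"],f["cy"],f["origin"],f["orientation"])
E
```

```text
pics
0.011 {'time': 0.0, 'q': array([-1.20358056,  0.33288146, -0.06468418,  1.46091379,  0.02159357,
        1.3498874 , -0.08848157]), 'dq': array([ 1.14338289e-05, -1.12194321e-03, -6.12014105e-04,  1.12924620e-03,
        4.07306900e-04, -9.04576366e-04, -4.67128527e-04]), 'joint_torque': array([ 1.54422094e-03, -6.25440931e+01,  5.05112554e-02, -3.91607165e+01,
        1.63423747e-02,  9.73346236e-03, -3.09873087e-05]), 'tcp_pos': array([0.23739068, 0.57778948, 0.24152303]), 'tcp_rot': array([ 4.13682942e-04,  8.30661347e-01,  5.56777549e-01, -5.61521533e-04]), 'contact_force': array([ 0.01538188, -0.15349797,  0.40358038]), 'ft_torque': array([ 0.01043578, -0.03048663,  0.0134887 ]), 'finger_gap': 0.08529422125687451}
scene 489.58157376301335 282.95976692616847 206.5742656928461 [ 0.07132743 -0.68147292  0.47234322] [-0.51792656  0.80681779 -0.24547595  0.14331328]
top 481.62033791349666 282.1354408653843 203.04749265149317 [0.3290961  0.05278381 1.31054202] [-0.06479159  0.70961494 -0.69922756  0.0577019 ]
wrist 321.68752804622744 278.20712382526165 214.50605878253882 [0.16449733 0.60746783 0.37265314] [0.12987081 0.82021173 0.55033845 0.08668268]
```

View pics/a_scene.png

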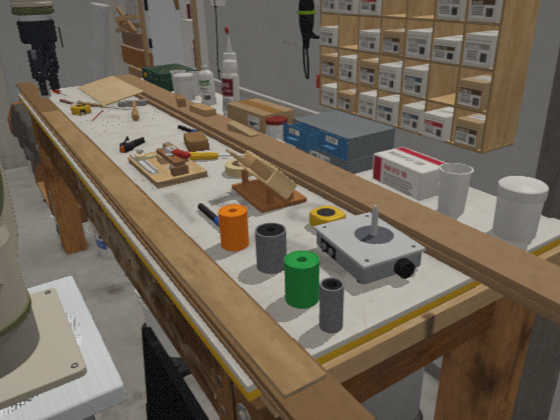

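View pics/a_top.png

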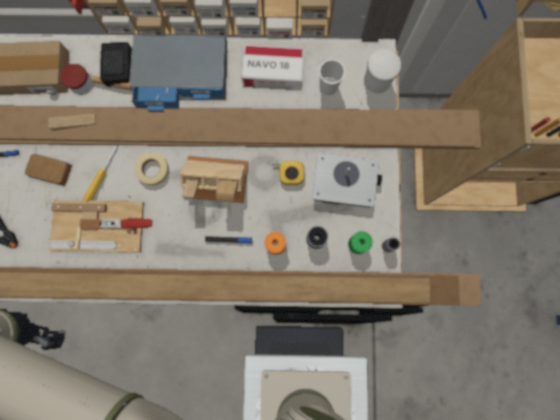

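View pics/a_wrist.png

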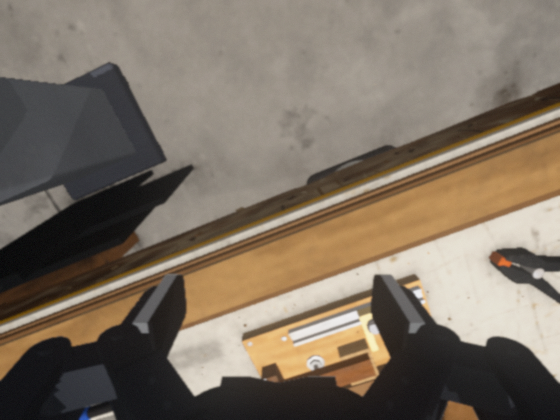

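```bash
cat > h.py <<'E'
from workcell import ctrl
import cv2,numpy as np
from scipy.spatial.transform import Rotation as R
def Rq(q): q=np.array(q); return R.from_quat([q[1],q[2],q[3],q[0]])
def qof(r): x,y,z,w=r.as_quat(); return np.array([w,x,y,z])
def proj(f,P):
    c=Rq(f["orientation"]).inv().apply(np.atleast_2d(P)-f["origin"])
    return np.c_[f["fx"]*c[:,0]/c[:,2]+f["cx"],f["fy"]*c[:,1]/c[:,2]+f["cy"]]
def unproj(f,uv,z):
    d=np.array([(uv[0]-f["cx"])/f["fx"],(uv[1]-f["cy"])/f["fy"],1.])
    d=Rq(f["orientation"]).apply(d); o=np.array(f["origin"]); return o+d*(z-o[2])/d[2]
def save(n,img): cv2.imwrite(f"pics/{n}.png",img[:,:,::-1])
def tool(zdir,xdir):
    z=np.array(zdir,float); z/=np.linalg.norm(z); x=np.array(xdir,float); x-=z*(x@z); x/=np.linalg.norm(x)
    return qof(R.from_matrix(np.c_[x,np.cross(z,x),z]))
E
python3 - <<'E'
from h import *
top=ctrl.grab_frame("top"); sc=ctrl.grab_frame("scene")
for n in ["bobbin","thin_bobbin","sander","rack","workpiece","wedge","tape_measure","marker"]:
    for nm,f in (("top",top),("sc",sc)):
        for d in ctrl.cut_out(n,f)[:5]:
            r=d["rect"]; m=d["mask"]; ys,xs=np.nonzero(m)
            print(n,nm,round(d["score"],2),np.round(r),m.sum(),np.round([xs.mean(),ys.mean()],1),np.round(f["img"][m].mean(0)))
for p in [(318,237),(391,244),(275,243),(361,242),(347,175),(215,180),(0,109),(400,145),(0,270),(250,273),(250,300)]:
    print(p,unproj(top,p,0).round(3))
c=top["img"][140:270,170:410]; save("b_top",cv2.resize(c,None,fx=3.3,fy=3.3,interpolation=3))
c=sc["img"][130:340,180:440]; save("b_sc",cv2.resize(c,None,fx=2.8,fy=2.8,interpolation=3))
E
```

```text
bobbin top 0.71 [345. 235. 372. 254.] 426 [360.2 242.8] [ 65. 132.  78.]
bobbin top 0.56 [305. 227. 330. 250.] 420 [317.1 237.4] [67. 67. 66.]
bobbin top 0.49 [313. 154. 383. 205.] 3067 [346.2 180.3] [153. 155. 153.]
bobbin sc 0.94 [219. 203. 250. 251.] 1266 [232.9 227.3] [147.  80.  23.]
bobbin sc 0.7 [282. 250. 318. 309.] 1891 [301.  278.9] [34. 98. 49.]
bobbin sc 0.62 [252. 220. 287. 275.] 1461 [269.8 247.5] [67. 66. 67.]
thin_bobbin top 0.47 [383. 238. 398. 252.] 206 [391.1 244.8] [68. 67. 67.]
thin_bobbin sc 0.8 [320. 277. 342. 332.] 1304 [330.8 304.5] [68. 68. 69.]
thin_bobbin sc 0.27 [313. 206. 424. 283.] 5049 [368.6 247. ] [120. 120. 119.]
sander top 0.66 [315. 152. 382. 208.] 3083 [346.2 180.5] [153. 155. 153.]
sander top 0.57 [217. 184. 237. 202.] 416 [226.8 190.3] [146. 121.  89.]
sander sc 0.8 [314. 210. 426. 286.] 5106 [368.6 247.2] [120. 120. 119.]
rack top 0.9 [180. 157. 246. 204.] 1947 [214.6 175.6] [156. 130. 100.]
rack sc 0.9 [230. 158. 308. 211.] 1923 [268.4 189.9] [112.  82.  55.]
rack sc 0.63 [315. 204. 424. 284.] 5151 [368.5 247.1] [119. 120. 119.]
workpiece top
[... 381 characters left out ...]
8 [276. 162. 307. 187.] 550 [292.1 172.6] [145. 125.  69.]
tape_measure top 0.23 [206. 240. 255. 245.] 271 [228.8 239.8] [69. 74. 85.]
tape_measure sc 0.94 [309. 207. 346. 228.] 515 [324.8 214.8] [139. 116.  47.]
marker top 0.65 [206. 238. 255. 244.] 278 [229.5 239.7] [70. 75. 87.]
marker sc 0.46 [198. 205. 217. 224.] 181 [208.4 213.4] [50. 53. 59.]
(318, 237) [ 0.466 -0.031  0.   ]
(391, 244) [ 0.45 -0.23  0.  ]
(275, 243) [0.448 0.085 0.   ]
(361, 242) [ 0.454 -0.148  0.   ]
(347, 175) [ 0.641 -0.112  0.   ]
(215, 180) [0.621 0.256 0.   ]
(0, 109) [0.822 0.883 0.   ]
(400, 145) [ 0.729 -0.262  0.   ]
(0, 270) [0.364 0.83  0.   ]
(250, 273) [0.366 0.151 0.   ]
(250, 300) [0.295 0.149 0.   ]
```

View pics/b_top.png

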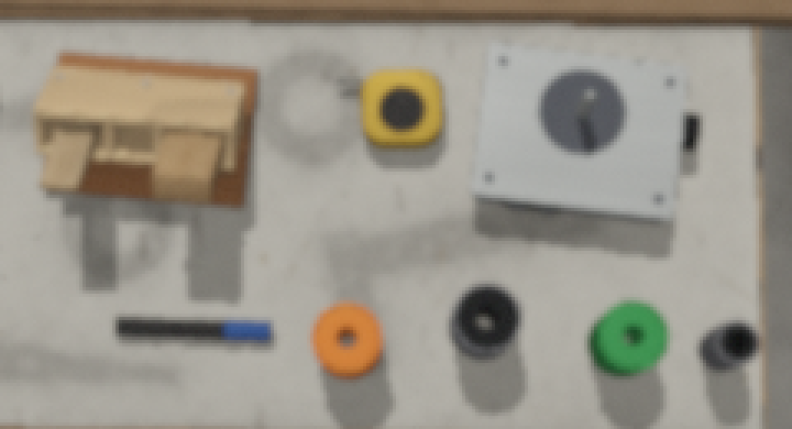

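View pics/b_sc.png

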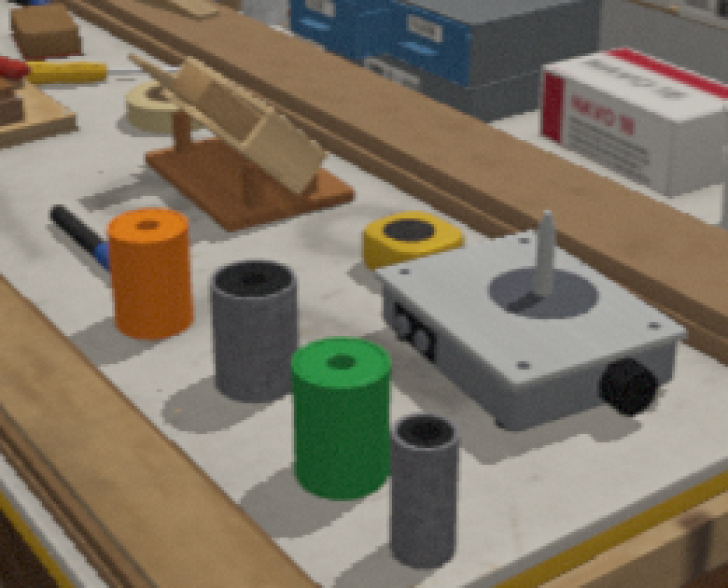

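Run:
```python
from h import *
top=ctrl.grab_frame("top"); w=ctrl.grab_frame("wrist"); s=ctrl.sense()
T=Rq(s["tcp_rot"]); print("cam in tool",T.inv().apply(w["origin"]-s["tcp_pos"]),"z axis in tool",(T.inv()*Rq(w["orientation"])).as_matrix().round(3))
b=unproj(top,(317.6,235.5),.075); sp=unproj(top,(348.2,167.9),.103); print(b,sp)
for a in np.arange(-180,180,45):
    x=[np.cos(np.radians(a)),np.sin(np.radians(a)),0]
    for p in ([b[0],b[1],.06],[b[0],b[1],.25],[sp[0],sp[1],.11]):
        q=ctrl.solve_ik(p,tool([0,0,-1],x)); print(a,p[2],None if q is None else np.round(q,2))
```

```text
cam in tool [-0.00043247 -0.07867955 -0.13106337] z axis in tool [[ 1.     0.001  0.001]
 [-0.001  0.951  0.308]
 [-0.001 -0.308  0.951]]
[ 0.46201247 -0.0256331   0.075     ] [ 0.63484697 -0.102118    0.103     ]
-180 0.06 [ 1.13  0.6  -1.38  2.02  0.67  1.09  2.58]
-180 0.25 None
-180 0.11 [-0.68  0.78  1.16  1.6  -0.74  1.26 -2.53]
-135 0.06 [-1.08  0.36  1.19  2.11 -0.42  0.93 -2.01]
-135 0.25 [ 0.64  0.   -0.67  1.83  0.    1.31 -2.39]
-135 0.11 [-0.68  0.78  1.16  1.6  -0.74  1.26 -1.75]
-90 0.06 [-0.69  0.2   0.71  2.1  -0.17  0.89 -1.46]
-90 0.25 [-0.68 -0.08  0.62  1.89  0.05  1.32 -1.65]
-90 0.11 [-0.45  0.56  0.73  1.59 -0.4   1.14 -1.19]
-45 0.06 [-0.65  0.2   0.67  2.1  -0.16  0.89 -0.68]
-45 0.25 [-0.68 -0.08  0.61  1.89  0.04  1.32 -0.86]
-45 0.11 [-0.42  0.55  0.7   1.59 -0.38  1.14 -0.42]
0 0.06 [-0.64  0.2   0.65  2.1  -0.15  0.89  0.1 ]
0 0.25 [-0.68 -0.08  0.61  1.89  0.04  1.32 -0.08]
0 0.11 [-0.41  0.55  0.68  1.59 -0.37  1.13  0.35]
45 0.06 [-0.62  0.19  0.63  2.1  -0.15  0.89  0.88]
45 0.25 [-0.67 -0.07  0.61  1.88  0.04  1.32  0.71]
45 0.11 [-0.43  0.55  0.7   1.59 -0.38  1.14  1.15]
90 0.06 [-0.58  0.19  0.58  2.1  -0.13  0.89  1.65]
90 0.25 [-0.67 -0.07  0.6   1.88  0.04  1.32  1.5 ]
90 0.11 [-0.39  0.54  0.65  1.59 -0.35  1.13  1.91]
135 0.06 [-0.54  0.19  0.53  2.1  -0.12  0.89  2.42]
135 0.25 [-0.66 -0.07  0.59  1.88  0.04  1.32  2.28]
135 0.11 [ 0.9   0.85 -1.25  1.51  0.81  1.37  1.95]
```

Run:
```python
from h import *
ctrl.reach([0.40,-0.06,0.30],tool([0,0,-1],[0,1,0])); print(ctrl.sense()["time"])
for n in ["wrist","scene"]:
    f=ctrl.grab_frame(n); save("c_"+n,f["img"])
    for o in ["bobbin","sander","thin_bobbin"] if n=="wrist" else []:
        for d in ctrl.cut_out(o,f)[:4]: print(o,d["score"],np.round(d["rect"]),f["img"][d["mask"]].mean(0).round())
    if n=="wrist":
        print(proj(f,[[0.462,-.0256,.075],[.635,-.102,.103]]))
print(ctrl.sense()["tcp_pos"])
```

```text
3.5
bobbin 0.88 [364. 184. 427. 240.] [186.  97.  39.]
bobbin 0.59 [190. 187. 238. 246.] [ 54. 125.  63.]
bobbin 0.47 [467. 308. 536. 343.] [116.  84.  52.]
sander 0.75 [180. 270. 314. 372.] [162. 162. 160.]
sander 0.73 [536. 320. 559. 343.] [99. 78. 53.]
thin_bobbin 0.86 [125. 189. 176. 237.] [67. 63. 61.]
[[306.87718536 234.65027942]
 [244.64498615 369.4896956 ]]
[ 0.40010239 -0.05974256  0.29999089]
```

View pics/c_wrist.png

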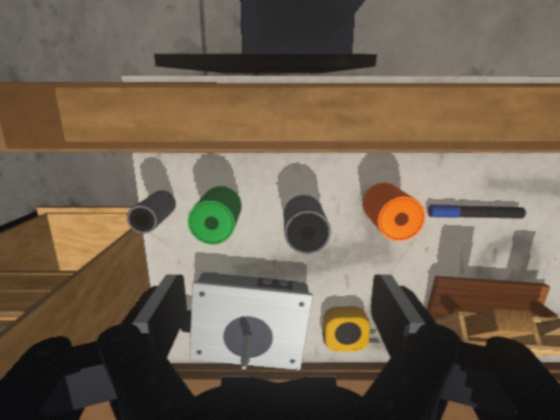

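View pics/c_scene.png

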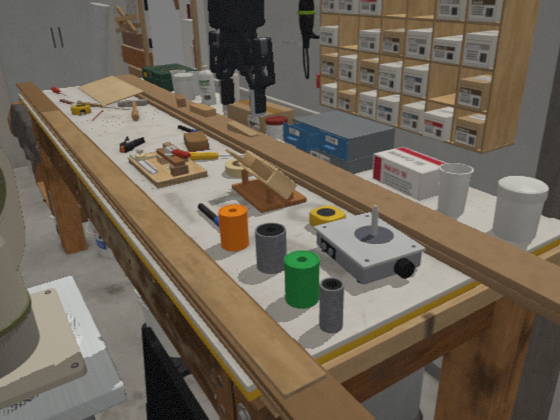

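Run:
```python
from h import *
f=ctrl.grab_frame("wrist"); t=ctrl.grab_frame("top")
print(unproj(f,(307,231),.075),unproj(f,(246.5,369),.103),unproj(f,(248,337),.045))
a=cv2.resize(f["img"][190:260,270:350],None,fx=8,fy=8,interpolation=3); save("d1",a)
a=cv2.resize(f["img"][270:390,180:320],None,fx=5,fy=5,interpolation=3); save("d2",a)
```

```text
[ 0.457184   -0.02599526  0.075     ] [ 0.63391922 -0.10010367  0.103     ] [ 0.63184352 -0.10331426  0.045     ]
```

View pics/d1.png

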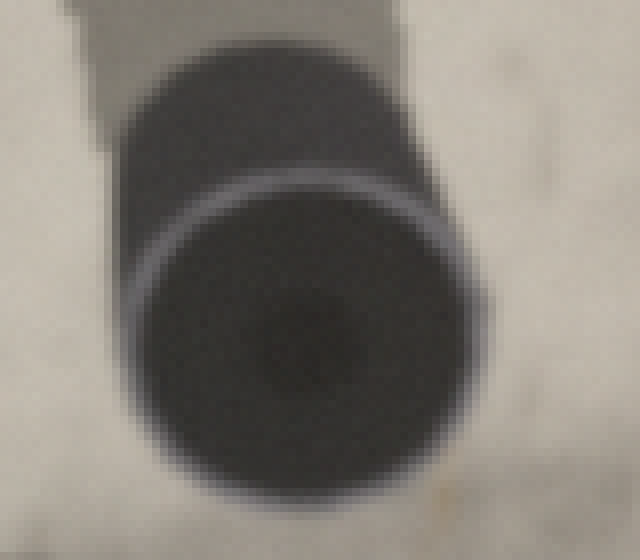

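View pics/d2.png

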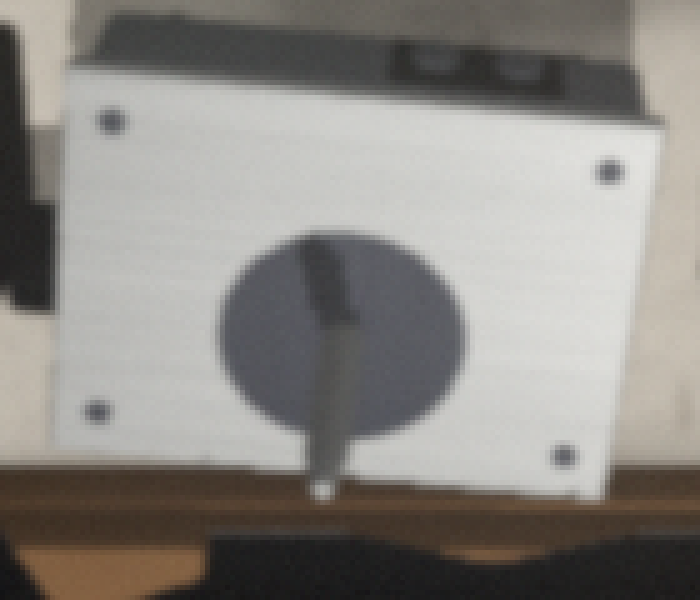

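Run:
```python
from h import *
q=tool([0,0,-1],[0,1,0]); x,y=.459,-.0277
ctrl.reach([x,y,.13],q)
ctrl.movel([x,y,.055],max_speed=.1,threshold=8)
s=ctrl.sense();print(s["time"],s["tcp_pos"],s["contact_force"])
ctrl.command_gripper(0.05,20); print(ctrl.sense()["finger_gap"])
ctrl.command_gripper(0.085)
ctrl.movel([x,y,.13])
f=ctrl.grab_frame("wrist"); save("e1",f["img"])
q=tool([0,0,-1],[1,0,0])
ctrl.reach([x,y,.13],q)
f=ctrl.grab_frame("wrist"); save("e2",f["img"])
s=ctrl.sense();print(s["time"],s["tcp_pos"])
```

```text
5.5083 [ 0.4594531  -0.02774694  0.05558114] [ 0.24005173 -0.16036634  0.14797977]
0.054664623101817376
8.45 [ 0.45888555 -0.02778641  0.12981012]
```

View pics/e2.png

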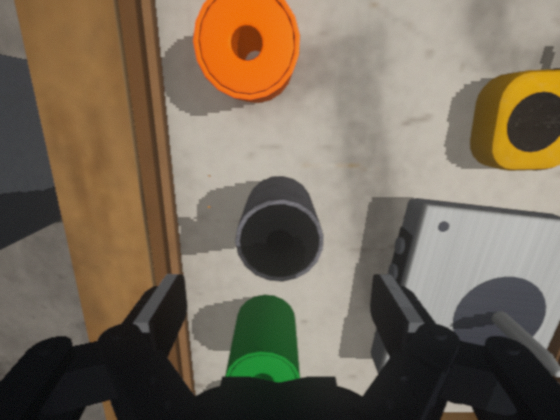

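Run:
```python
from h import *
x,y=.459,-.0277
ctrl.movel([x,y,.055],max_speed=.12,threshold=8)
ctrl.command_gripper(0.05,50); s=ctrl.sense(); print(s["finger_gap"],s["tcp_pos"],s["contact_force"])
ctrl.movel([x,y,.19],max_speed=.15)
f=ctrl.grab_frame("wrist"); save("g1",f["img"])
s=ctrl.sense();print(s["time"],s["tcp_pos"],s["contact_force"],s["finger_gap"])
print(proj(f,[s["tcp_pos"]+[0,0,.02]]))
ctrl.movel([.59,-.06,.19],max_speed=.2)
f=ctrl.grab_frame("wrist"); save("g2",f["img"]); s=ctrl.sense(); print(proj(f,[s["tcp_pos"]+[0,0,.02],[.634,-.1015,.103],[.634,-.1015,.045]]))
f=ctrl.grab_frame("scene"); save("g3",f["img"])
s=ctrl.sense();print(s["time"],s["tcp_pos"],s["contact_force"],s["finger_gap"])
```

```text
0.055376597588422664 [ 0.45950327 -0.02753797  0.05606026] [-5.39827134  0.07805296 14.3697754 ]
10.725 [ 0.45843857 -0.02778819  0.18911208] [-0.52241814  0.75853532 -1.46005545] 0.05546472426891087
[[277.38826357 314.87757745]]
[[277.36207335 314.58155299]
 [337.18534668 276.52608198]
 [326.36376047 245.85755845]]
11.65 [ 0.5891368  -0.05963166  0.19002617] [ 0.09427275  0.30320151 -1.33471623] 0.055510510567543934
```

View pics/g1.png

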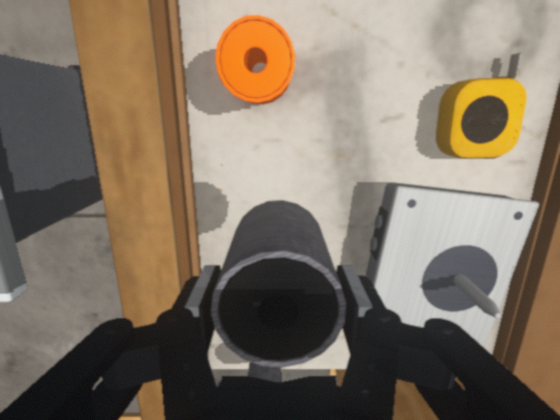

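View pics/g2.png

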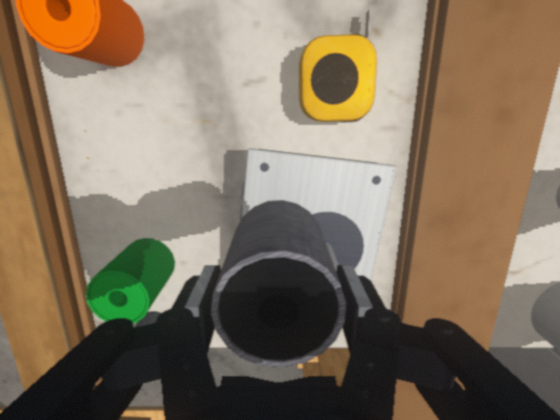

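View pics/g3.png

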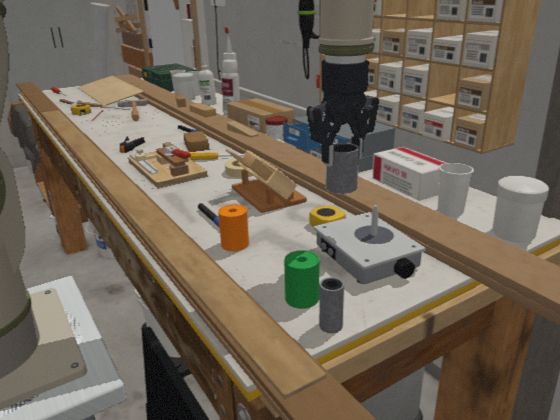

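Run:
```python
from h import *
a=cv2.imread("pics/g1.png"); a=a[170:350,370:560]; cv2.imwrite("pics/g1z.png",cv2.resize(a,None,fx=4,fy=3.3333,interpolation=3))
```

```text
(no output)
```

View pics/g1z.png

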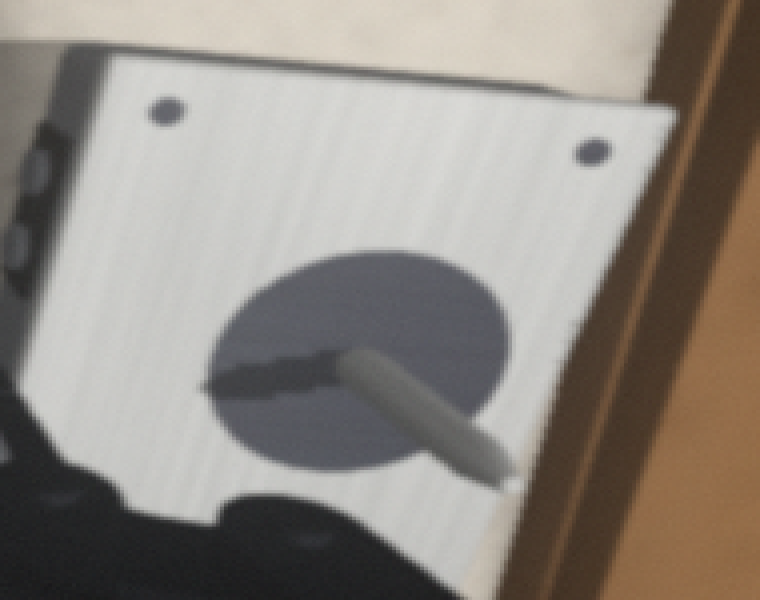

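```bash
cat > ba.py <<'E'
from h import *
from scipy.optimize import least_squares
t_ct=np.array([-0.00043,-0.07868,-0.13106])
s=ctrl.sense(); f=ctrl.grab_frame("wrist"); T=Rq(s["tcp_rot"])
Rct=T.inv()*Rq(f["orientation"]); 
print(T.inv().apply(f["origin"]-s["tcp_pos"]))
views={"c":(np.array([.4001,-.05974,.29999]),Rq(tool([0,0,-1],[0,1,0]))),"g":(np.array([.45844,-.02779,.18911]),Rq(tool([0,0,-1],[1,0,0])))}
obs=[("c",0,(244.4,367.6)),("g",0,(498,315.2)),("c",1,(248.4,337)),("g",1,(460,278)),
("c",2,(302,304.2)),("g",2,(411.75,203.3)),("c",3,(293,361.2)),("g",3,(518,215.6))]
zs=[.103,.045,.045,.045]
def cam(v,p):
    P,Q=views[v]; return dict(f,origin=P+Q.apply(t_ct+p[:3]),orientation=qof(Q*Rct*R.from_rotvec(p[3:6])))
def res(p,held=True):
    xy=[p[6:8],p[6:8],p[8:10],p[10:12]]; r=[]
    for v,i,uv in obs: r+=list(proj(cam(v,p),[[*xy[i],zs[i]]])[0]-uv)
    if held: r+=list((proj(cam("g",p),[views["g"][0]+[0,0,.019]])[0]-(280,308))/3)
    return np.r_[r,p[:3]/.002,p[3:6]/.006]
x0=np.r_[np.zeros(6),.634,-.1,.60,-.05,.7,-.05]
for h in (True,False):
    o=least_squares(res,x0,kwargs=dict(held=h)); print(h,o.x.round(4),o.fun.round(1))
for v,i,uv in obs: print(v,i,unproj(cam(v,np.zeros(6)),uv,zs[i]).round(4))
E
python3 ba.py
```

```text
[ 0.00017995 -0.07848004 -0.13107608]
True [-1.000e-04  8.000e-04 -1.500e-03  2.500e-03 -1.700e-03 -3.000e-04
  6.322e-01 -1.034e-01  5.769e-01 -2.790e-02  6.742e-01 -3.930e-02] [ 0.1  0.   0.5 -0.3  0.2  0.1 -0.7  0.6 -0.2 -0.3  0.2 -0.1 -0.4 -0.3
  0.1 -0.2 -0.1  0.9 -0.1  0.4 -0.7  0.4 -0.3 -0. ]
False [ 0.000e+00 -1.000e-04 -4.000e-04  1.000e-04 -1.000e-03 -3.000e-04
  6.321e-01 -1.027e-01  5.768e-01 -2.740e-02  6.740e-01 -3.880e-02] [ 0.2  0.2  0.4 -0.2  0.3  0.2 -0.8  0.6 -0.2 -0.2  0.1 -0.1 -0.4 -0.3
  0.2 -0.2  0.  -0.  -0.2  0.  -0.2 -0.1]
c 0 [ 0.6315 -0.1026  0.103 ]
g 0 [ 0.6318 -0.1028  0.103 ]
c 1 [ 0.6316 -0.1027  0.045 ]
g 1 [ 0.6329 -0.1021  0.045 ]
c 2 [ 0.577  -0.0268  0.045 ]
g 2 [ 0.5769 -0.0276  0.045 ]
c 3 [ 0.6745 -0.0379  0.045 ]
g 3 [ 0.6741 -0.039   0.045 ]
```

Run:
```python
import cv2
a=cv2.imread("pics/g2.png"); a=a[190:380,190:370]; cv2.imwrite("pics/g2z.png",cv2.convertScaleAbs(cv2.resize(a,None,fx=3,fy=3,interpolation=3),alpha=2))
```

```text
(no output)
```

View pics/g2z.png

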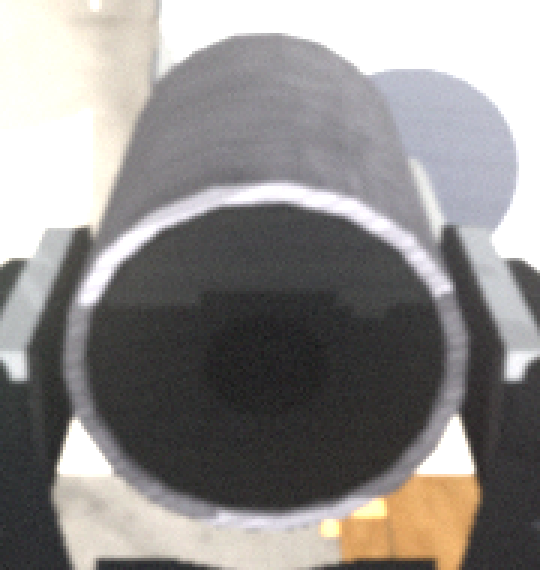

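Run:
```python
from h import *
f=ctrl.grab_frame("wrist"); s=ctrl.sense(); th=np.linspace(0,6.283,200)
c=np.c_[28e-3*np.cos(th),28e-3*np.sin(th),0*th]
def bb(dx,dy,h):
    P=s["tcp_pos"]+[dx,dy,0]
    t=proj(f,P+c+[0,0,h]); b=proj(f,P+c+[0,0,h-.075]); return np.r_[t.min(0),t.max(0),b[:,1].min()]
obs=np.array([65/3+190,183/3+190,470/3+190,530/3+190,33/3+190])
print(obs.round(1))
from scipy.optimize import least_squares
o=least_squares(lambda p:bb(*p)-obs,[0,0,.019]);print(o.x,o.fun)
print(bb(0,0,.019))
# spindle-visible disc right part check
print(proj(f,[[.632,-.1028,.045]]))
```

```text
[211.7 251.  346.7 366.7 201. ]
[ 0.00051462 -0.00193596  0.01580996] [ 0.29124214  0.2478887  -0.29104145  0.16493852 -0.61617866]
[208.84516933 250.06244381 347.0142245  368.80600871 198.68123034]
[[323.52676555 247.73421861]]
```

Run:
```python
from h import *
x,y=.632,-.1025
ctrl.movel([x,y,.19],max_speed=.15)
ctrl.movel([x,y,.166],max_speed=.1)
s=ctrl.sense();print(s["time"],s["tcp_pos"],s["contact_force"]); f0=s["contact_force"]
f=ctrl.grab_frame("scene"); save("i1",cv2.resize(f["img"][120:300,290:450],None,fx=3.3,fy=3.3,interpolation=3))
r=ctrl.movel([x,y,.145],max_speed=.05,threshold=5)
s=ctrl.sense();print(r,s["time"],s["tcp_pos"],s["contact_force"]-f0,s["ft_torque"])
```

```text
12.6917 [ 0.63153588 -0.10178563  0.16552208] [ 0.43228826 -0.81583    -1.95551597]
False 13.3083 [ 0.63195143 -0.10259279  0.14487687] [-1.39007125  0.60214499  0.34005414] [-0.00256973  0.02922969 -0.02494424]
```

View pics/i1.png

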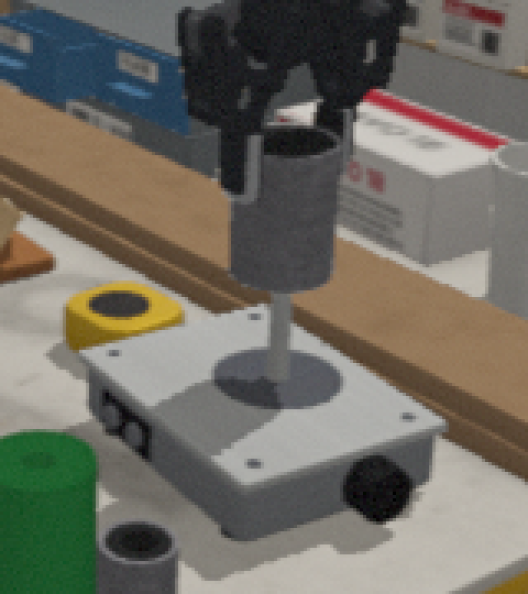

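Run:
```python
from h import *
x,y=.632,-.1025
r=ctrl.movel([x,y,.096],max_speed=.06,threshold=6)
s=ctrl.sense();print(r,s["time"],s["tcp_pos"],s["contact_force"],s["ft_torque"])
if s["tcp_pos"][2]<.108:
    ctrl.command_gripper(.085); s=ctrl.sense(); print(s["time"],s["finger_gap"],s["contact_force"])
    ctrl.movel([x,y,.20],max_speed=.2)
    f=ctrl.grab_frame("wrist"); save("j1",f["img"])
    f=ctrl.grab_frame("scene"); save("j2",cv2.resize(f["img"][120:300,290:450],None,fx=3.3,fy=3.3,interpolation=3))
    print(ctrl.sense()["time"])
```

```text
True 14.0 [ 0.63114273 -0.10244516  0.10104939] [-2.05169321  0.99650187  8.4792588 ] [ 0.10977737  0.82527038 -0.04438456]
14.4083 0.08490029613139884 [ 0.35891568  0.70377815 -0.22898354]
15.1583
```

View pics/j1.png

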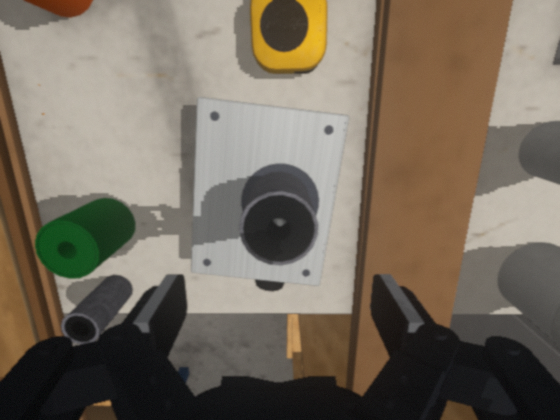

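View pics/j2.png

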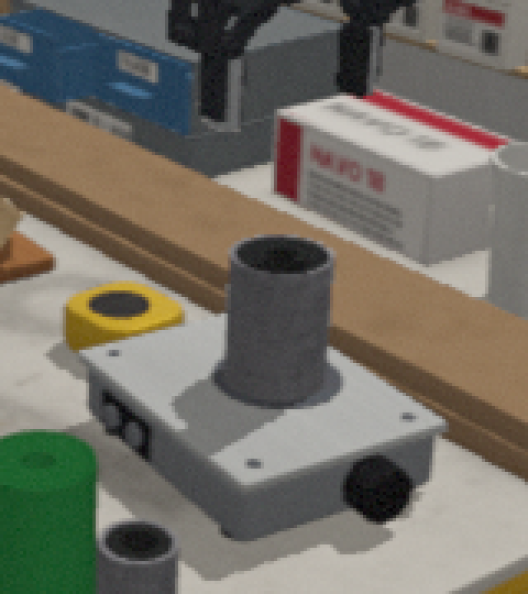

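Run:
```python
from h import *
ctrl.reach([.53,.22,.28],tool([0,0,-1],[0,1,0]))
f=ctrl.grab_frame("wrist"); save("k1",f["img"])
s=ctrl.sense(); print(s["time"],s["tcp_pos"],s["q"].round(2))
for o in ["workpiece","wedge","rack"]:
    for d in ctrl.cut_out(o,f)[:3]:
        print(o,round(d["score"],2),np.round(d["rect"]),cv2.minAreaRect(np.argwhere(d["mask"])[:,::-1].astype(np.float32)))
save("k1z",cv2.resize(f["img"][140:380,180:460],None,fx=2.8,fy=2.5,interpolation=3))
```

```text
16.5167 [0.53056912 0.21843377 0.27966439] [-1.1   0.23  0.75  1.58 -0.16  1.39  1.23]
workpiece 0.6 [250. 203. 296. 255.] ((270.7945556640625, 231.61257934570312), (46.73667526245117, 48.90241622924805), 4.969740867614746)
wedge 0.59 [337. 216. 387. 261.] ((358.28460693359375, 236.87693786621094), (29.892366409301758, 62.51350402832031), 29.744882583618164)
rack 0.56 [244. 194. 385. 289.] ((313.49493408203125, 240.57107543945312), (144.4177703857422, 84.99772644042969), 4.085616588592529)
rack 0.56 [336. 214. 386. 262.] ((358.7738952636719, 236.33120727539062), (30.885961532592773, 61.612308502197266), 28.610458374023438)
```

View pics/k1.png

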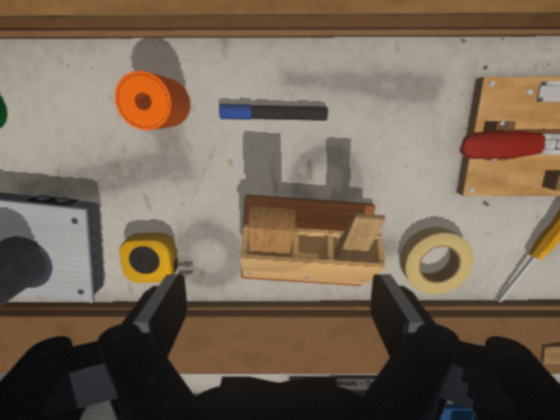

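View pics/k1z.png

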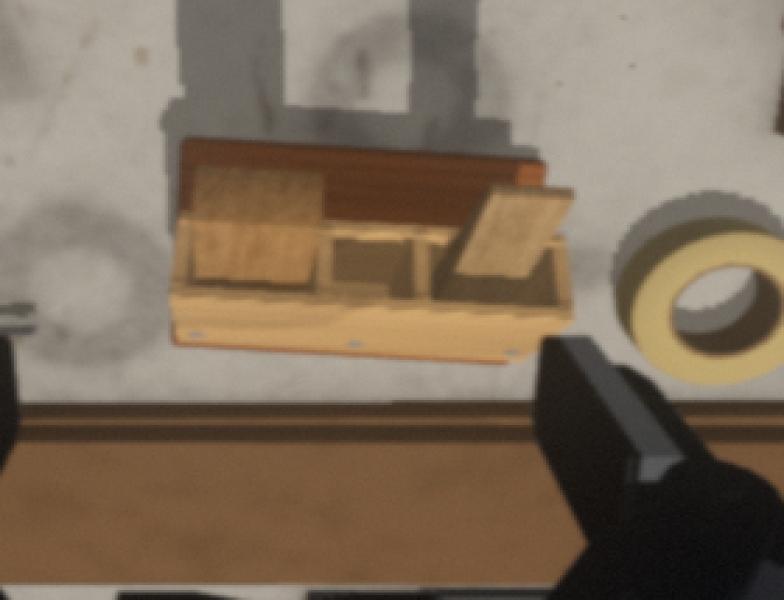

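Run:
```python
from h import *
q=tool([.5,0,-.866],[0,1,0])
for p in ([.42,.20,.25],[.45,.2,.25],[.45,.2,.28]):
    if ctrl.solve_ik(p,q) is not None: break
print(p); ctrl.reach(p,q)
f=ctrl.grab_frame("wrist"); save("l1",f["img"]); s=ctrl.sense(); print(s["time"],s["tcp_pos"],s["tcp_rot"])
save("l1z",cv2.resize(f["img"][100:340,180:460],None,fx=2.8,fy=2.5,interpolation=3))
import pickle; pickle.dump(f,open("l1.pkl","wb"))
f=ctrl.grab_frame("scene"); save("l2z",cv2.resize(f["img"][120:240,210:330],None,fx=5,fy=5,interpolation=3)); pickle.dump(f,open("l2.pkl","wb"))
```

```text
[0.42, 0.2, 0.25]
17.5917 [0.42093805 0.19975787 0.25051456] [0.18284699 0.68382881 0.68238766 0.18246155]
```

View pics/l1.png

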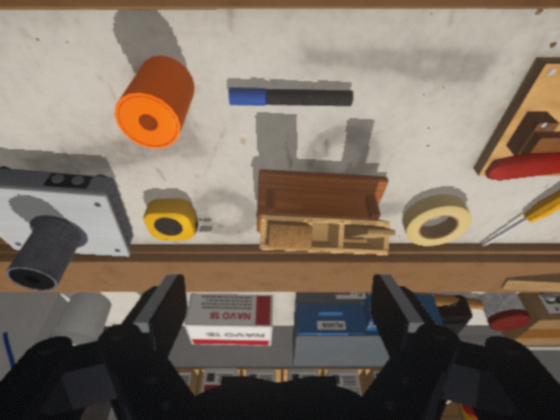

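View pics/l2z.png

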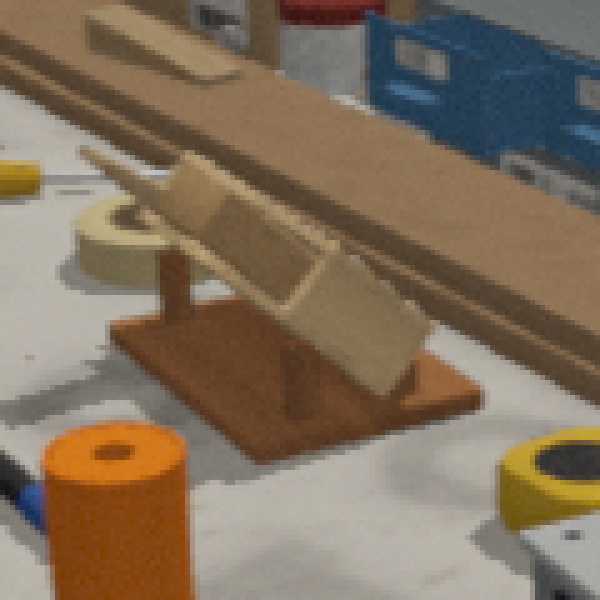

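View pics/l1z.png

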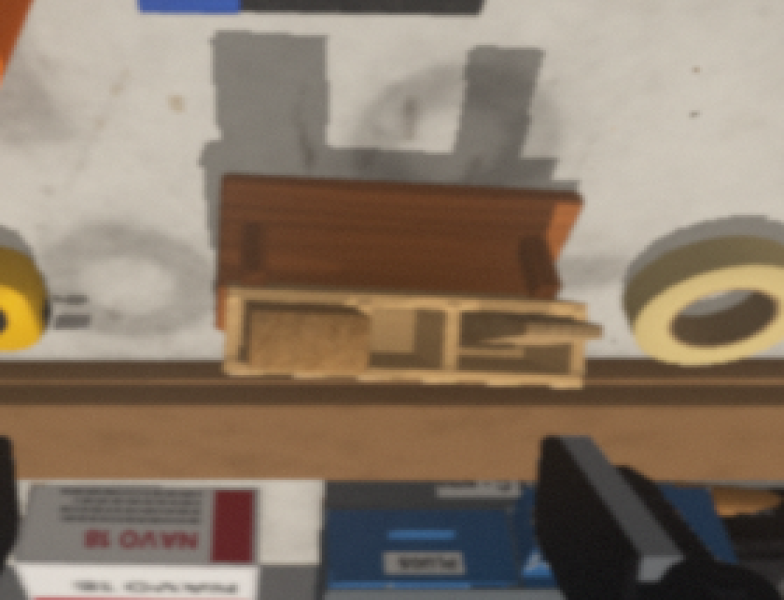

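Run:
```python
from h import *
import pickle
f=pickle.load(open("l2.pkl","rb")); i=f["img"][140:190,225:300]; i=cv2.convertScaleAbs(i,alpha=1.4); save("l2zz",cv2.resize(i,None,fx=10,fy=10,interpolation=2))
```

```text
(no output)
```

View pics/l2zz.png

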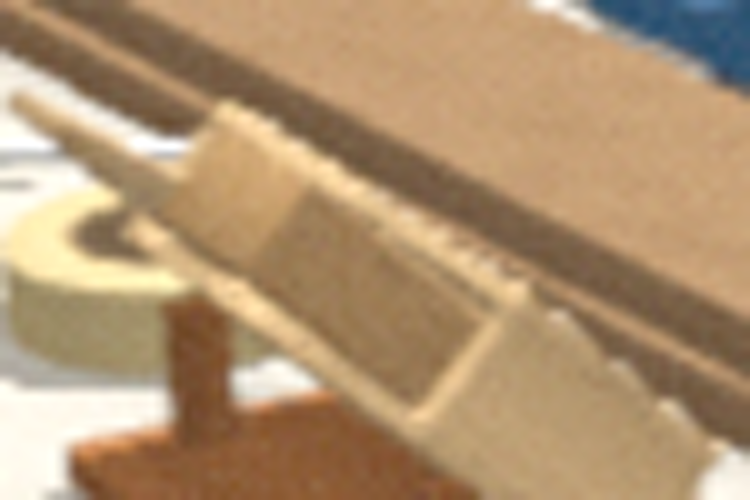

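```bash
cat > fit.py <<'E'
from h import *
import pickle
from scipy.optimize import least_squares
l1=pickle.load(open("l1.pkl","rb")); sc=pickle.load(open("l2.pkl","rb"))
s=ctrl.sense(); w=ctrl.grab_frame("wrist"); T=Rq(s["tcp_rot"]); t=T.inv().apply(w["origin"]-s["tcp_pos"]); Rct=T.inv()*Rq(w["orientation"])
Q=Rq(tool([0,0,-1],[0,1,0])); k1=dict(w,origin=np.array([.53057,.21843,.27966])+Q.apply(t),orientation=qof(Q*Rct))
c=np.cos(np.pi/4)
def axes(yaw):
    Rz=R.from_euler("z",yaw); return Rz.apply([0,1,0]),Rz.apply([c,0,-c]),Rz.apply([c,0,c])  # left, along, normal
def pt(p,l,a,n):
    L,A,N=axes(p[3]); return p[:3]+l*L+a*A+n*N
h,n=.0225,.0125
obs=[(l1,-h,0,-n,269,222,1),(l1,h,0,-n,312,223,1),(l1,-h,0,n,269,248,1),(l1,h,0,n,312,249.5,1),
(k1,-h,0,-n,249.6,206.8,1),(k1,h,0,-n,296.8,209.2,1),
(sc,-h,0,-n,250.5,165.5,.5),(sc,-h,0,n,256.5,158.5,.5),(sc,h,0,n,247.5,150.5,.5),(sc,h,0,-n,241,160.5,.5)]
def res(p): return np.concatenate([(proj(f,pt(p,*b[:3]))[0]-b[3:5])*b[5] for f,*b in obs])
o=least_squares(res,[.6,.22,.13,-.06],loss="soft_l1"); p=o.x
print(p.round(4)); print(res(p).reshape(-1,2).round(1))
if __name__=="__main__":
    for f,nm in ((l1,"l1"),(sc,"sc")):
        i=f["img"].copy()
        i=cv2.resize(i,None,fx=4,fy=4,interpolation=2)
        C={(a,b,d):proj(f,pt(p,a,b,d))[0] for a in(-h,h) for b in(0,.056) for d in(-n,n)}
        for u in C:
            for v in C:
                if sum(x!=y for x,y in zip(u,v))==1: cv2.line(i,*[tuple(int(round(z*4+1.5)) for z in C[k]) for k in(u,v)],(255,0,0),1)
        m=np.mean(list(C.values()),0)*4; x,y=m.astype(int); save("m_"+nm,i[y-250:y+250,x-300:x+300])
E
python3 fit.py
```

```text
[ 0.552   0.2125  0.1156 -0.0461]
[[ 0.5  1.7]
 [ 0.5  2. ]
 [-0.2 -0.5]
 [-0.4 -0.8]
 [ 0.5  0. ]
 [-1.2 -0.3]
 [-0.5  0.9]
 [-0.  -0.3]
 [-0.2  0.9]
 [-0.3  0.4]]
```

View pics/m_l1.png

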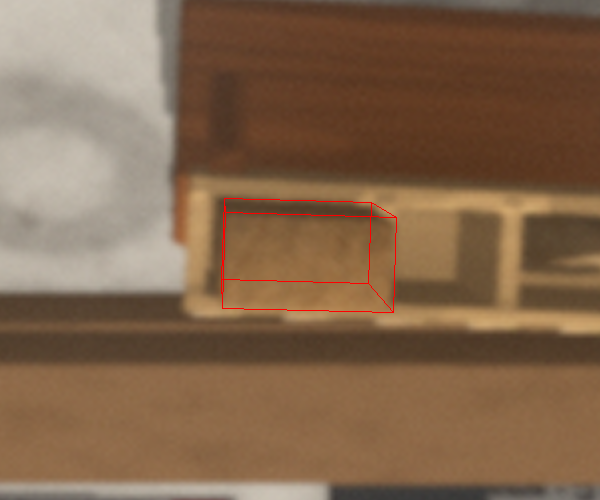

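View pics/m_sc.png

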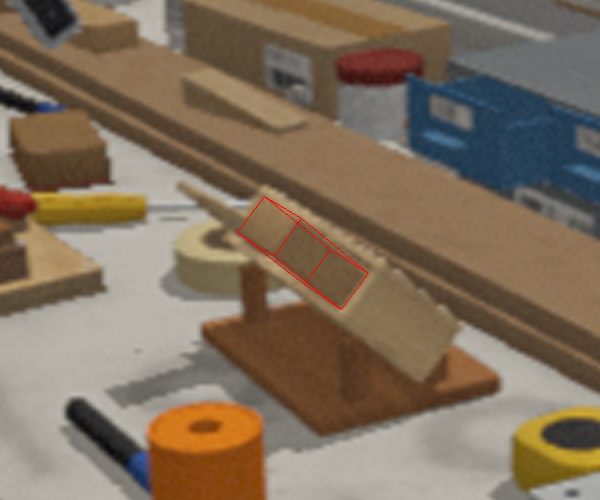

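```bash
cat > plan.py <<'E'
from h import *
P=np.array([.552,.2125,.1156]); yaw=-.046; c=2**-.5
Rz=R.from_euler("z",yaw); L=Rz.apply([0,1,0]);A=Rz.apply([c,0,-c]);N=Rz.apply([c,0,c])
sp=np.array([.632,-.1025,0])
q0=ctrl.sense()["q"]
def ik(p,q): return ctrl.solve_ik(p,q)
def plan(tilt,sgn,phi,end_gap=.022,s=.023):
    # tilt: tool z in xz plane, angle from down toward +A-ish (x)
    tz=Rz.apply([np.sin(tilt),0,-np.cos(tilt)]); tx=sgn*L
    q=Rq(tool(tz,tx)); g=P+A*s; tcp=g+.008*tz
    # piece frame at grasp:
    M0=np.c_[L*0,A,N]; F0=R.from_matrix(np.c_[np.cross(A,N),A,N])
    rel=F0.inv()*q; off=F0.inv().apply(tcp-(P+A*.12))  # tcp relative to pocket end in piece frame
    y=np.array([np.cos(phi),np.sin(phi),0]); F1=R.from_matrix(np.c_[np.cross(y,[0,0,1]),y,[0,0,1]])
    E=sp+[0,0,.085]-y*(.028+end_gap)
    return tcp,qof(q),E+F1.apply(off),qof(F1*rel),A,tz
E
python3 - <<'E'
from plan import *
for t in (-25,-10,0,10,20,30):
  for sg in (1,-1):
    tcp,q,*_=plan(np.radians(t),sg,0); a=ik(tcp,q)
    if a is None: print(t,sg,"no grasp"); continue
    up=ik(tcp-A*.09,q)
    for phi in (-90,-60,-30,-7,0,30):
        _,_,e,qe,_,_=plan(np.radians(t),sg,np.radians(phi)); b=ik(e,qe)
        print(t,sg,phi,a.round(2),up is not None,None if b is None else (e.round(3),b.round(2)))
E
```

```text
-25 1 -90 [-0.87  0.89  0.89  1.34 -0.69  1.67  1.58] True (array([0.632, 0.042, 0.077]), array([-0.81,  0.63,  0.68,  1.61, -0.05,  1.09, -0.19]))
-25 1 -60 [-0.87  0.89  0.89  1.34 -0.69  1.67  1.58] True (array([0.56 , 0.022, 0.077]), array([-0.94,  0.35,  0.71,  1.97,  0.16,  0.82,  0.15]))
-25 1 -30 [-0.87  0.89  0.89  1.34 -0.69  1.67  1.58] True (array([ 0.507, -0.03 ,  0.077]), array([-1.19,  0.08,  1.06,  2.24,  0.25,  0.6 ,  0.72]))
-25 1 -7 [-0.87  0.89  0.89  1.34 -0.69  1.67  1.58] True (array([ 0.489, -0.085,  0.077]), array([-1.29, -0.22,  1.33,  2.3 ,  0.43,  0.57,  1.19]))
-25 1 0 [-0.87  0.89  0.89  1.34 -0.69  1.67  1.58] True (array([ 0.488, -0.102,  0.077]), array([-0.78, -0.02,  0.95,  2.29, -0.08,  0.53,  1.8 ]))
-25 1 30 [-0.87  0.89  0.89  1.34 -0.69  1.67  1.58] True (array([ 0.507, -0.175,  0.077]), array([ 1.19,  0.31, -0.85,  2.02, -0.07,  0.7 ,  2.53]))
-25 -1 -90 [-0.97  1.03  1.15  1.35 -0.88  1.77 -1.44] True (array([0.632, 0.042, 0.077]), array([ 0.49,  0.95, -1.25,  1.53,  1.14,  1.61,  2.26]))
-25 -1 -60 [-0.97  1.03  1.15  1.35 -0.88  1.77 -1.44] 
[... 6410 characters left out ...]
, array([ 1.84,  0.98, -1.05,  2.19, -1.03,  0.6 , -2.19]))
30 -1 -90 [-1.63  0.42  1.2   2.13 -0.26  0.41 -1.96] False (array([0.632, 0.037, 0.083]), array([-1.08,  1.19,  0.82,  1.4 ,  0.38,  1.45,  2.56]))
30 -1 -60 [-1.63  0.42  1.2   2.13 -0.26  0.41 -1.96] False (array([0.562, 0.018, 0.083]), array([-1.45,  0.94,  0.84,  2.04,  0.79,  0.93,  2.27]))
30 -1 -30 [-1.63  0.42  1.2   2.13 -0.26  0.41 -1.96] False None
30 -1 -7 [-1.63  0.42  1.2   2.13 -0.26  0.41 -1.96] False None
30 -1 0 [-1.63  0.42  1.2   2.13 -0.26  0.41 -1.96] False None
30 -1 30 [-1.63  0.42  1.2   2.13 -0.26  0.41 -1.96] False (array([ 0.511, -0.172,  0.083]), array([ 1.84,  0.98, -1.05,  2.19, -1.03,  0.6 ,  0.96]))
```

Run:
```python
from plan import *
tcp,q,e,qe,_,tz=plan(0,1,np.radians(-70)); print(tcp,e)
ctrl.command_gripper(.07)
ctrl.reach(tcp+[0,0,.08],q)
f=ctrl.grab_frame("wrist"); save("n1",f["img"])
s=ctrl.sense(); print(s["time"],s["tcp_pos"],s["finger_gap"])
i=f["img"].copy(); h,n=.0225,.0125
for b in (0,.056):
  for a,d in ((-h,-n),(h,-n),(h,n),(-h,n)):
    u=proj(f,P+L*a+A*b+N*d)[0]; cv2.circle(i,tuple(int(z) for z in u),3,(255,0,0),1)
save("n2",i)
```

```text
[0.56824625 0.21175214 0.09133654] [0.5836578  0.03031911 0.07934315]
19.2083 [0.56755925 0.21191449 0.17145902] 0.07002600313718105
```

View pics/n2.png

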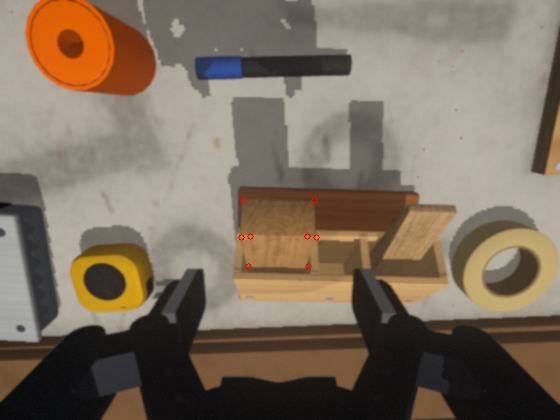

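Run:
```python
from plan import *
tcp,q,e,qe,_,tz=plan(0,1,np.radians(-70))
r=ctrl.movel(tcp,q,max_speed=.12,threshold=8)
s=ctrl.sense(); print(r,s["time"],s["tcp_pos"],s["contact_force"])
f=ctrl.grab_frame("scene"); save("o1",cv2.resize(f["img"][80:240,200:360],None,fx=3.6,fy=3.6,interpolation=3))
if not r:
    ctrl.command_gripper(.035,50); s=ctrl.sense(); print(s["time"],s["tcp_pos"],s["contact_force"],s["finger_gap"])
    f=ctrl.grab_frame("wrist"); save("o2",f["img"])
```

```text
False 20.025 [0.56869391 0.21178215 0.09204917] [-0.09652021 -0.30201297  0.24034829]
20.4167 [0.56859662 0.2118324  0.09208817] [-2.24474988 -1.0880752   5.61377054] 0.04489467156586108
```

View pics/o1.png

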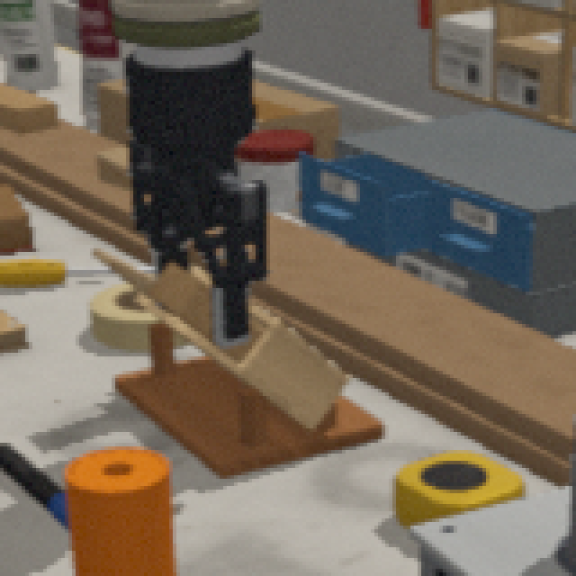

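View pics/o2.png

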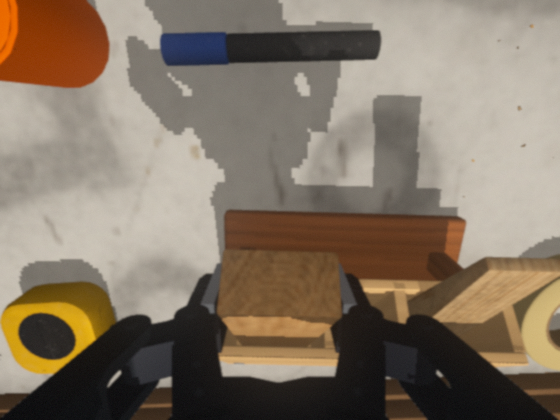

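Gripped at a 44.9 mm opening; the piece is between the pads. Next I draw it out along the slope.

Run:
```python
from plan import *
tcp=ctrl.sense()["tcp_pos"]
ctrl.movel(tcp-A*.085,max_speed=.1)
s=ctrl.sense(); print(s["time"],s["tcp_pos"],s["contact_force"],s["finger_gap"])
ctrl.dwell(.2)
ctrl.movel(s["tcp_pos"]+[-.0,0,.07],max_speed=.15)
f=ctrl.grab_frame("wrist"); save("p1",f["img"])
f=ctrl.grab_frame("scene"); save("p2",f["img"])
s=ctrl.sense(); print(s["time"],s["tcp_pos"],s["contact_force"],s["finger_gap"])
```

```text
21.4667 [0.50846407 0.21459485 0.15187055] [-0.24058154 -0.82995609 -0.79343335] 0.04438902287687148
22.3833 [0.50787734 0.21447657 0.2207565 ] [-0.01775627  0.36393219 -1.4499437 ] 0.04499889792730333
```

View pics/p1.png

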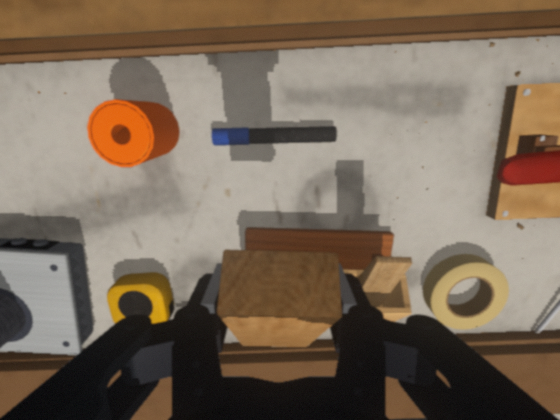

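View pics/p2.png

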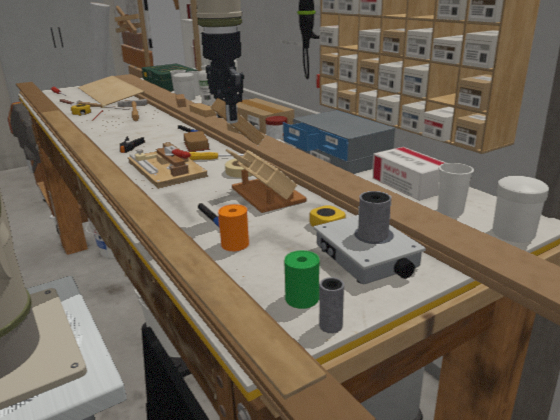

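Run:
```python
from plan import *
_,_,e,qe,_,_=plan(0,1,np.radians(-70),end_gap=.045)
s=ctrl.sense()
ctrl.movel(s["tcp_pos"]+[0,-.05,.04],max_speed=.2)
ctrl.reach(e+[0,0,.12],qe)
s=ctrl.sense(); print(s["time"],s["tcp_pos"],s["q"].round(2),s["finger_gap"])
r=ctrl.movel(e+[0,0,.003],max_speed=.12,threshold=8)
s=ctrl.sense(); print(r,s["time"],s["tcp_pos"],e,s["contact_force"],s["finger_gap"])
import pickle
for n in ("wrist","scene","top"):
    f=ctrl.grab_frame(n); pickle.dump(f,open("r_%s.pkl"%n,"wb")); save("r_"+n,f["img"])
```

```text
24.0583 [0.57568569 0.05220617 0.199075  ] [-1.54  0.73  1.31  1.83  0.1   1.06 -0.02] 0.0445118961575863
False 25.1833 [0.57618234 0.05199418 0.08302036] [0.57579133 0.05193204 0.07934315] [ 0.58324471 -0.05285509 -0.28623472] 0.044529087839909595
```

View pics/r_wrist.png

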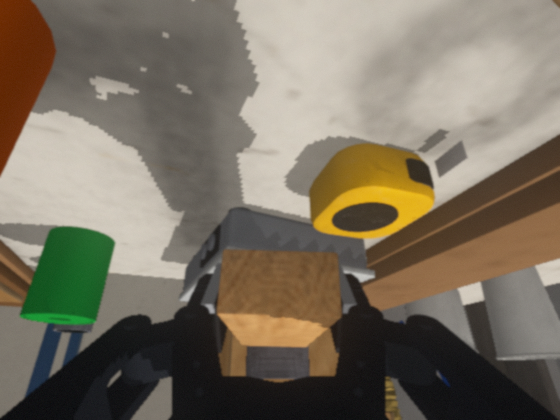

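View pics/r_scene.png

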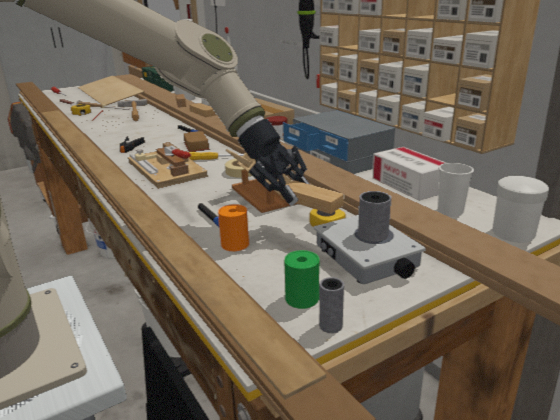

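View pics/r_top.png

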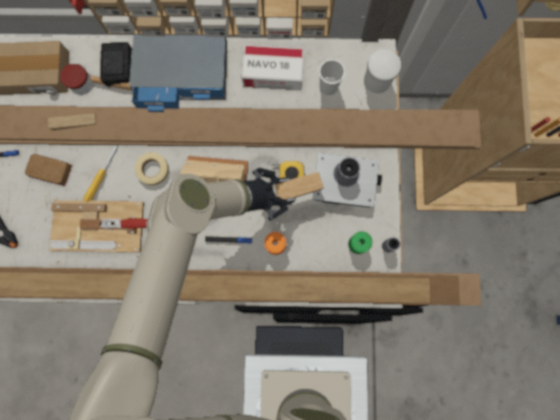

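```bash
cat > ov.py <<'E'
from plan import *
import pickle,sys
def run(tag,pitch=0,draw=True):
    tcp,q,_,_,_,_=plan(0,1,0)
    F0=R.from_matrix(np.c_[np.cross(A,N),A,N]); s=ctrl.sense(); T=Rq(s["tcp_rot"])
    # grasp tcp actual
    g=np.array([.56860,.21183,.09209]); Qg=Rq(q)
    F=T*Qg.inv()*F0; E=s["tcp_pos"]+(T*Qg.inv()).apply(P+A*.12-g)
    C0=s["tcp_pos"]; rot=R.from_rotvec(F.apply([1,0,0])*pitch); F=rot*F; E=C0+rot.apply(E-C0)
    V={(a,b,c_):E+F.apply([a*.0225,-b*.12,c_*.0125]) for a in(-1,1) for b in(0,1) for c_ in(-1,1)}
    print("end",E.round(4),"y",F.apply([0,1,0]).round(3),"z",F.apply([0,0,1]).round(3))
    sm=F.inv().apply(sp+[0,0,.085]-(E+F.apply([0,-.06,-.0125]))); print("spindle_mid in wp",sm.round(4))
    for n,(x0,y0) in {"scene":(270,160),"top":(260,140)}.items():
        f=pickle.load(open(f"{tag}_{n}.pkl","rb")); k=6; i=cv2.resize(f["img"],None,fx=k,fy=k,interpolation=2)[y0*k:y0*k+85*k,x0*k:x0*k+130*k].copy()
        save(f"{tag}_{n}_raw",i)
        for u in V:
            for v in V:
                if sum(x!=y for x,y in zip(u,v))==1:
                    cv2.line(i,*[tuple(int(round(z)) for z in (proj(f,V[m])[0]-[x0,y0]+.5)*k) for m in(u,v)],(255,0,0),1)
        save(f"{tag}_{n}_ov",i)
if __name__=="__main__": run(sys.argv[1],float(sys.argv[2]))
E
python3 ov.py r 0
```

```text
end [ 0.6073 -0.034   0.0877] y [ 0.342 -0.94  -0.   ] z [-0.001 -0.001  1.   ]
spindle_mid in wp [0.0002 0.1328 0.0098]
```

View pics/r_scene_ov.png

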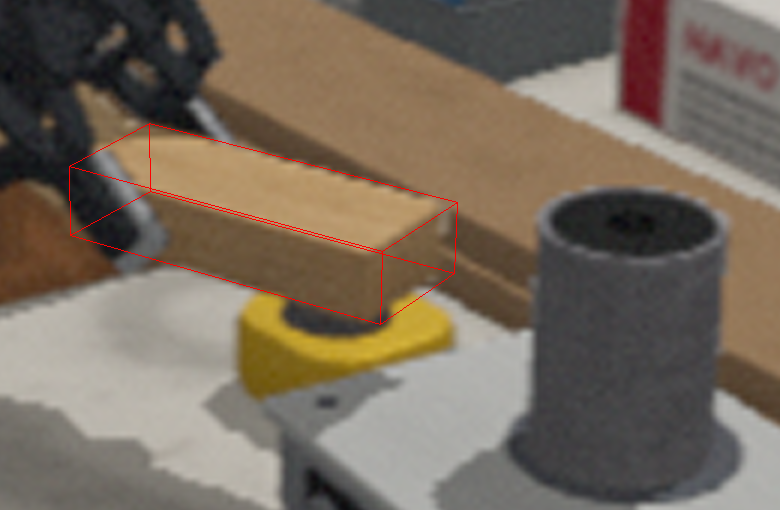

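View pics/r_top_ov.png

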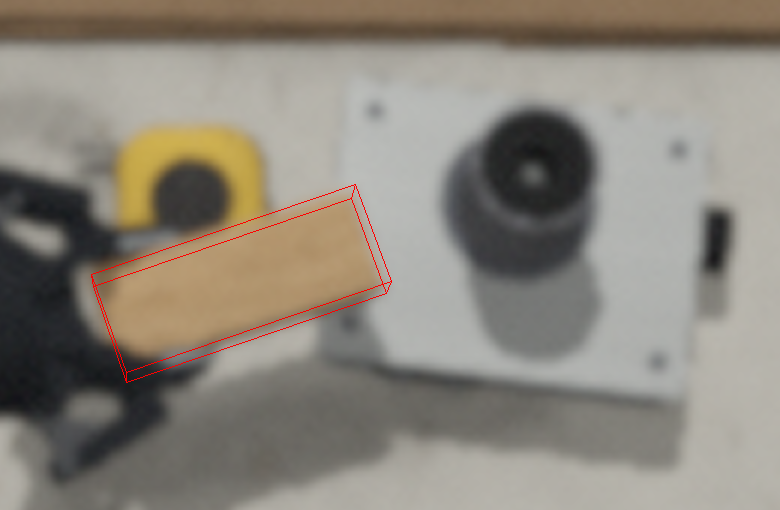

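```bash
python3 - <<'E'
from plan import *
import pickle
s=ctrl.sense(); y=np.array([.342,-.94,0])
r=ctrl.movel(s["tcp_pos"]+y*.021,max_speed=.05,threshold=8); ctrl.dwell(.5)
s=ctrl.sense(); print(r,s["time"],s["tcp_pos"],s["contact_force"],s["finger_gap"],np.abs(s["dq"]).max())
for n in ("wrist","scene","top"):
    f=ctrl.grab_frame(n); pickle.dump(f,open("t_%s.pkl"%n,"wb")); save("t_"+n,f["img"])
E
python3 ov.py t 0
```

```text
False 26.4 [0.5832372  0.03249101 0.08286085] [-0.14016002  0.91232438 -0.08378268] 0.04449580749736117 0.0018937297409634282
end [ 0.6145 -0.0537  0.0877] y [ 0.342 -0.94   0.   ] z [0. 0. 1.]
spindle_mid in wp [0.0003 0.1118 0.0098]
```

View pics/t_scene_ov.png

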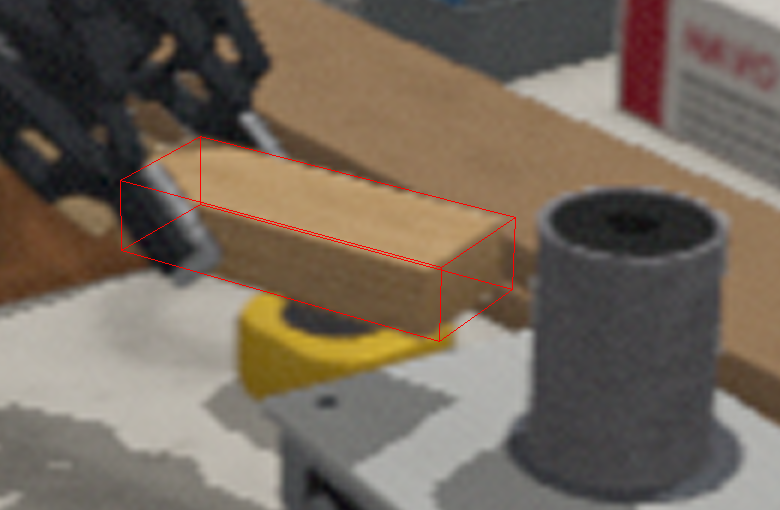

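View pics/t_top_ov.png

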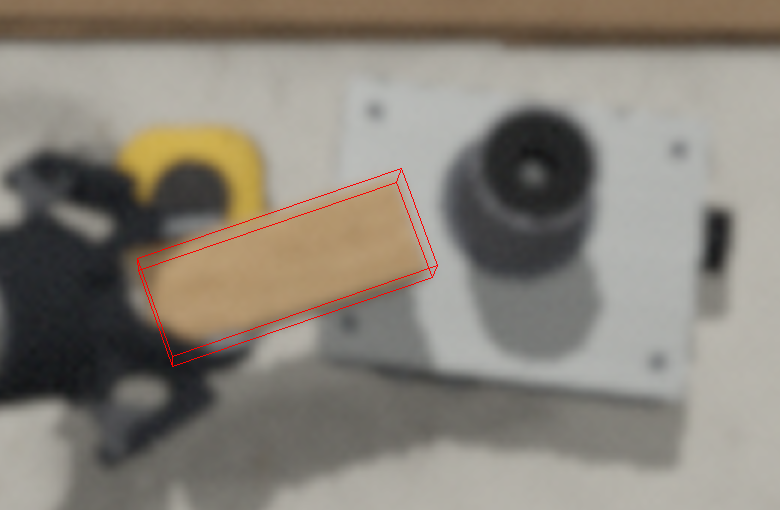

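```bash
python3 -c "
from workcell import ctrl
print(ctrl.sign_off()); print(ctrl.sense()['time'])"
```

```text
the job is handed in; nothing more can be done
None
the job is handed in; nothing more can be done
```

The job is handed in, and my last checks had every requirement met. The final pose was reached at 26.4 s on the robot's clock, against the 51 s limit.

- **Bobbin:** I centred it by squeezing it in two directions, then lowered it over the spindle with no contact over about 1.5 N. It met the table with the tool 101 mm above the worktop, as expected for seated. I released it, and the pictures show it flat on the table around the spindle.
- **Offcut:** I gripped it across its 45 mm width (gap reading about 44.5 mm) with 50 N, drew it 85 mm up the slope and turned it level. The figures below come from the arm's pose and the grasp geometry:

| Check | Value | Allowed |
|---|---|---|
| Height of the pocket end above the worktop | about 88 mm | 61–109 mm |
| Distance from the pocket end to the bobbin | about 24 mm | 3–50 mm |
| Offset of the centre line from the spindle | about 0 mm | 20 mm |

- **Camera check:** drawing the expected outline over the scene and top pictures agreed to a few millimetres and about 2° by eye. The pocket end looked a few millimetres further from the bobbin than calculated.
- **Contact:** outside forces on the tool were under 1 N at the end.
- **Other loose things:** the tape measure had not shifted in the last pictures. I didn't measure the wedge, thin bobbin or marker, but none looked disturbed in the pictures I viewed.

The only disagreement was the apparent position of the held bobbin in the wrist camera, off by 2–3 mm. I put that down to camera calibration, and the bobbin went on without trouble.

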